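# Take the length of a two-piece parcel with a hooked tape measure and lock it

## Robot

A 6-joint arm with a two-finger parallel gripper is mounted at the origin on the work surface; the furniture and walls round the work are solid. World frame = base frame: x ahead of the robot, y to its left, z up, the work surface at z = 0. Lengths are in m, angles in degrees, forces in N, time in s.
With the tool pointing down it reaches from about 0.375 to 0.9 m from the base axis. Payload 3.1 kg.
Tool frame: the origin (TCP) lies on the centre line of the jaws, within the pads' length; the fingertips stand 17 mm ahead of it and the grasp point (between the pads) lies 2 mm behind it; z points along the fingers, y is the line along which they close (so a half turn about z gives the same grasp; the last joint's range is limited). The gripper opens to 87 mm and grips with 3 to 60 N. Pads are 19 mm wide; open, the fingers measure 117 mm over their backs; the gripper's body (75 mm by 190 mm) begins 51 mm behind the grasp point.
Start: joints at [-86.832, 30.224, 82.088, -0, 67.689, -10.227], TCP at [0.145, -0.608, 0.24] pointing down, gripper open.
Joint ranges: [-176.69, 176.69], [-43.24, 126.21], [12.49, 139.97], [-82, 262], [0, 151.66], [-163.58, 163.58]. Speed limits (degrees/s): [159.86, 159.86, 180, 180, 180, 180].

## Interface

Orientations are given as a 3x3 rotation matrix whose columns are the frame's x, y, z axes.
In Python, from rig import bot, imaging, finder gives the robot as it stands. The module is installed in compiled form; this text tells all that it offers.
- The arm moves only by the tool play_rows, never from a script. Its argument "motion" is a list that holds one entry, the list of rows, each a list of 6 numbers: the shift along the tool's x, y, z in a scale on which 1.0 is 100 cm, then the turn, a rotation vector about the tool's x, y, z in fractions of the full range, 1 being 120 degrees. In form: [[[dx, dy, dz, wx, wy, wz], ...]]. A call has 1 to 8 rows; each row is the pose to reach, as a shift and turn from the pose commanded when the call began, along the tool's axes at that moment; what a row does not reach only later rows make up. A row lasts 1/12 s, in which the tool goes at most 41.7 mm and 7.16 degrees, less where a joint would pass 70% of its speed; a pose out of reach is approached as far as the arm can. No shift or turn number may pass 1 either way. A call with a gripper value outside its range is refused whole. "fingers" is the finger opening in m, from 0 to 0.087, set as the call begins (left out, the last holds). The fingers move at their own pace and stop on an object; the grip force is fixed at half the most. Time passes only in rows, so rows that repeat a pose let the fingers close. It gives the time, the measured TCP pose, the force, the opening and the grip force at its end, in the units of the state.
- bot.read_state(): the state, without advancing time (a new reading comes with each control period).
- imaging.capture(name): name is "scene" or "top" or "wrist"; returns a dict with "frame" (400x640x3 uint8, red, green, blue), "camera_matrix" (3x3 intrinsics, pixels), "k1" (the pictures are not rectified: a ray, as slopes to the right and down, at radius r is drawn at 1 + k1 r^2 times it, then the intrinsics apply), "R" (3x3) and "t" (3): a world point X has camera coordinates R X + t. Camera axes: x right, y down, z forward; pixel columns grow to the right and rows downward; lengths in m; the calibration is good to about 2 mm. A picture is of the moment at which its call begins. There is no depth.
- bot.hand_in(): hands the job in; it is judged then, once.
Trained networks look in the newest picture that a camera, given by its name, has taken for a name from the list of things; names that differ only in an ending like _2 or _b are one class to them, and where a whole thing is asked for, a point or a joint stands for the part that bears it (a point fixed in the world has none). Each returns a list of dicts, best first, with "confidence" (0 to 1); they miss things now and then, are a little off and sometimes report something else, mostly with a low value. They report only what shows in the picture. A call takes as long as a camera call. They do not tell look-alikes from the thing itself.
- finder.recognise(camera, name): "at" ([x, y, z] in m, in world coordinates, good to about 4 mm: the middle of the surface that is visible of it).
- finder.outline_of(camera, name): "pixels" (400x640 bool, what is visible of it).
The state is a dict: "time_s": time; "joint_positions": joint angles; "qvel": joint speeds; "tau": joint torques, N m; "position": TCP position; "tcp_rot": TCP orientation; "force": force on the tool from outside, world axes, zero at the start; "moment": the same for the moment, N m; "opening": opening from 0.0 (shut) to 1.0 (fully open); "grasp_force": force on a finger pad.
Only numpy, scipy, OpenCV 4.12 (cv2) and the standard library are available. Lean on these libraries where they do the work, as an engineer would, in place of code of your own. Each camera call takes 0.05 s, during which the arm holds its last target. There are 200 camera calls.

## Task

Take the length of the two-piece parcel with the yellow tape measure: hook the end of the tape over the outer edge of the cardboard cap (the plain half, to your left), draw the case straight back along the top of the parcel and past its other end, then lower it and let its spring ease it gently up against that end, never letting the blade run in freely, so that it hangs there by itself with the blade taut along the top. Then push the red lock button fully down until it bears firmly, so that the length is kept, and leave the locked tape hooked on the parcel at both ends. The parcel's length is not known, so feel for its end; do not shift the parcel, do not dent it by ramming or pressing hard, and leave the other things on the bench where they are.

Things in the scene. Friction and masses are not known exactly. Their poses are not given: they have to be found in the camera images.
- parcel: The plain cardboard end cap of the parcel, tape strip on top: 130 long (x) x 164 wide (y) x 123.5 high; origin at the centre of its underside, on the bench; x points out of its closed end (face at x = +65 mm), roughly towards world +y. Carries the carton, jammed tight in it; 2.6 kg in all; slides on the bench under some 12 N
- cap_edge (a point): Middle of the upper outer edge of the cap's closed end, on which to hook: parcel x = +65, y = 0, z = 123.5 mm. The carton (150 wide, flat top 121 mm above the bench) sticks out of the cap's other, open side towards -x; its flat end face stands at an unknown parcel x between -160 and -210 mm, so the parcel is 225 to 275 mm long
- tape: Yellow and black tape measure, 0.29 kg, first standing on the edge of a white box. Case 72 long (x -36 to +36) x 36 wide (y) x 56 high, flat parallel sides to grip; origin at the centre of its underside; x points the way the blade comes out, z up. Front face flat, at x = +36 mm, z = 0 to 44 mm
- hook: The blade with the steel end hook: a plate 22 wide and 2.5 thick that hangs from the end of the blade. Its frame is that of the case (same axes) moved along x by the length drawn out. With the blade shut the plate lies against the front face of the case; it reaches down to 6 mm below the underside of the case and up to 17 mm above it
- hook_face (a point): Point on the hook plate's inner face (the face towards the case that bears on an edge), in mid-width, 4 mm above the level of the case's underside; axes as the case
- tape_mouth (a point): Point where the blade leaves the case: on the front face (x = +36 mm in the case's frame), mid-width, at the blade's underside (z = 14 mm)
- blade (a joint): Length of blade drawn out, m, 0 shut to 0.30: distance from the case's front face to the hook's inner face. Blade 20 wide, 1.6 thick, stiff, straight. A return spring pulls it in with 4.5 N when shut to 6.2 N at 275 mm; let go, the blade runs in, or the case runs up hard to what the hook holds on to
- lock_top (a point): Centre of the top of the red lock button (15 x 18 mm) on top of the case near the front, 18 mm in front of the case's origin; 8 mm proud of the case when open (64 mm above the case's underside), 3.5 mm proud when locked
- lock_slide (a joint): Lock button, m of travel, 0 open (blade runs freely), 0.0052 fully down and locked (4.5 mm down and 2.6 mm towards -x of the case: it slides 30 degrees backwards). Takes 2 to 3 N from above, 4 to 5 N at the end, then is rigid; stays where it is left. From 0.004 its rubber foot bears on the reel. The hanging case sinks and tips a few mm under the push
- label_stand: White label box, 152 x 107 x 30 mm, 0.9 kg, lying on the bench, on which the tape measure stands at first, hook over its edge; origin at the centre of its underside
- seal_bottle: Small white glue bottle with an orange label, 42 mm in diameter, 128 mm high, standing; bystander; origin at the centre of its underside
- marker: Black and white marker pen, 17 x 135 x 18 mm, lying; bystander; origin under its centre
- tape_roll: Small roll of white tape, 80 mm across, 20 mm high, lying flat; bystander; origin under its centre
Things that resemble listed ones, but are neither listed nor needed, are in the scene too. There is more than one size of the tape; the job needs the middle-sized.

How it is judged (in metres and radians):
On the way, in this order (a step that is already met when the one before it is completed fails the run):
1. the hook is caught on the end of the cap and at least 60 mm of blade are drawn out against the spring (contact force between hook and parcel above 1.5 N and value of joint blade above 0.06 m and x of hook_face in the frame of parcel between 0.058 and 0.072 m), for 0.2 s.
2. the case is beyond the parcel's other end and lowered below the level of its top, the hook still pulling on the cap, the lock open (contact force between hook and parcel above 1.5 N and value of joint blade above 0.215 m and z of tape in the frame of parcel below 0.116 m and value of joint lock_slide below 0.002 m), for 0.2 s.
At the end, for the whole second after the job is handed in: Tape hangs untouched at rest, hook face within 5 mm of the cap's end face and pressing on it (over 0.4 N), case at the carton's end with its underside less than 116 mm above the parcel's foot, blade in line with the parcel within 0.1 rad, lock button at least 4.5 mm along its travel, parcel flat (value of joint lock_slide above 0.0045 m and value of joint blade above 0.215 m and contact force between hook and parcel above 0.4 N and x of hook_face in the frame of parcel between 0.06 and 0.07 m and z of tape in the frame of parcel below 0.116 m and angle between the x axis of tape and the x axis of parcel, either way round below 0.1 rad and linear speed of tape below 0.01 m/s and angle between parcel's own z axis and vertical below 0.05 rad).
It fails at once if the parcel is shifted by more than 4 mm (distance of parcel from where it was at the start of the episode above 0.004 m).
It fails at once if the tape measure dents the parcel: more than 35 N between them, all contacts together (the hanging tape alone makes about 13 N) (contact force between tape and parcel above 35 N).
It fails at once if the blade is let run in: it snaps in faster than 0.15 m/s (velocity of joint blade below -0.15 m/s).
It fails at once if the gripper or fingers press on the parcel with more than 10 N (contact force between any of the arm, the fingers and parcel above 10 N).
It fails at once if another thing is pushed more than 15 mm (distance of any of label_stand, seal_bottle, marker, tape_roll from where it was at the start of the episode above 0.015 m).
It also fails if it takes over 59 s, if anything falls off the work surface, if the arm or the gripper's body presses on something with over 40 N, if the wrist force passes 120 N, or if a joint passes its speed limit or range.

## Working session

There is one attempt and no reset: what is moved stays moved. The work goes in short steps, Python scripts to look and compute and a tool call to move; the robot and the scene stay as the last step left them, time stands still between calls to the robot, and variables do not carry over. Pictures are saved under pics/ and viewed, at most 10 in all, crops included, and the job is handed in when it is done.

Besides the shell and the picture viewer there is one more tool, called after "Call:" in YAML: its name, and indented under it one key for each argument. play_rows: Moves the arm, as the interface text tells. Its arguments: {"type":"object","properties":{"motion":{"type":"array"},"fingers":{"type":"number"}},"required":["motion"]}

```bash
mkdir -p pics; cat > h.py <<'E'
import numpy as np, cv2
from rig import bot, imaging, finder
def snap(n):
    return imaging.capture(n)
def save(c,f): cv2.imwrite('pics/'+f, c['frame'][:,:,::-1])
def proj(c,X):
    X=np.atleast_2d(X); p=X@np.array(c['R']).T+np.array(c['t']); s=p[:,:2]/p[:,2:]
    r2=(s**2).sum(1,keepdims=True); s=s*(1+c['k1']*r2); K=np.array(c['camera_matrix'])
    return s@K[:2,:2].T+K[:2,2]
def unproj(c,uv,z):
    K=np.array(c['camera_matrix']); uv=np.atleast_2d(uv).astype(float)
    d=(uv-K[:2,2])/[K[0,0],K[1,1]]; s=d.copy()
    for _ in range(20): s=d/(1+c['k1']*(s**2).sum(1,keepdims=True))
    R=np.array(c['R']);t=np.array(c['t']); o=-R.T@t
    D=np.c_[s,np.ones(len(s))]@R
    return o+D*((z-o[2])/D[:,2])[:,None]
E
python3 - <<'E'
from h import *
for n in ['scene','top']:
    c=snap(n); save(c,n+'0.png'); print(n,-np.array(c['R']).T@c['t'])
    for k in ['parcel','tape','hook','lock_slide','label_stand','seal_bottle','marker','tape_roll']:
        for d in finder.recognise(n,k):
            print(k,round(d['confidence'],2),np.round(d['at'],3),np.round(proj(c,d['at'])[0]))
E
```

```text
scene [0.02821837 0.8223862  0.74598737]
parcel 0.65 [0.449 0.118 0.118] [272. 258.]
tape 0.71 [ 0.454 -0.287  0.066] [325. 202.]
tape 0.49 [ 0.264 -0.24   0.014] [374. 230.]
label_stand 0.77 [ 0.489 -0.303  0.025] [318. 208.]
label_stand 0.41 [0.447 0.115 0.118] [274. 257.]
label_stand 0.16 [ 0.585 -0.206  0.066] [281. 207.]
seal_bottle 0.6 [ 0.587 -0.207  0.064] [281. 207.]
marker 0.69 [ 0.39  -0.148  0.01 ] [329. 240.]
tape_roll 0.2 [ 0.492 -0.304  0.027] [317. 207.]
top [ 0.32953028 -0.22519799  1.40938629]
parcel 0.6 [0.462 0.052 0.121] [205. 191.]
tape 0.91 [ 0.461 -0.32   0.088] [343. 196.]
tape 0.91 [ 0.279 -0.276  0.048] [325. 262.]
tape 0.65 [ 0.398 -0.623  0.025] [445. 222.]
hook 0.54 [0.46  0.052 0.123] [205. 192.]
label_stand 0.96 [ 0.495 -0.34   0.03 ] [348. 186.]
seal_bottle 0.52 [ 0.592 -0.219  0.079] [307. 149.]
marker 0.48 [ 0.417 -0.158  0.015] [285. 212.]
tape_roll 0.67 [ 0.575 -0.43   0.019] [379. 160.]
```

View pics/scene0.png

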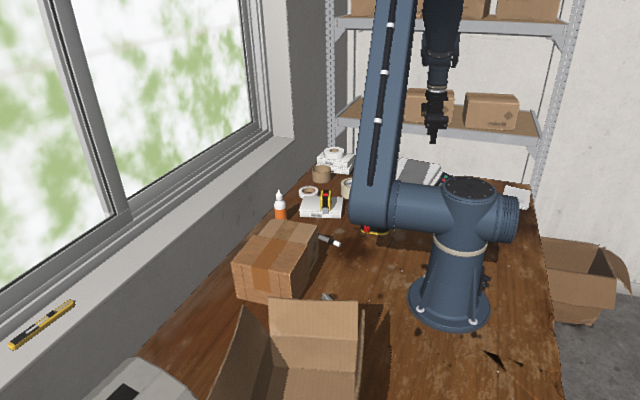

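View pics/top0.png

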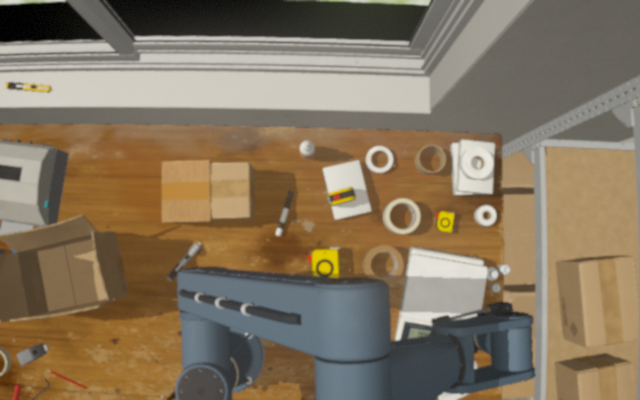

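The scene picture shows the parcel at (274,258) and the label box with the tape at (325,202). Three things in the top picture could be the tape measure:

- **(343,196):** stands on the edge of the white box.
- **(325,262):** larger, lying flat.
- **(445,222):** smaller, lying.

By the description I choose (343,196). Next I'll measure and check it in a crop.

```bash
python3 - <<'E'
from h import *
c=snap('top')
def rect(m,z):
    pts=np.argwhere(m)[:,::-1].astype(np.float32)
    ct=max(cv2.findContours(m.astype(np.uint8),0,1)[0],key=cv2.contourArea)[:,0]
    w=unproj(c,ct,z)[:,:2].astype(np.float32)
    r=cv2.minAreaRect(w); return r, cv2.boxPoints(r)
for k,z in [('parcel',.122),('tape',.08),('label_stand',.03)]:
    for d in finder.outline_of('top',k)[:2]:
        r,b=rect(d['pixels'],z); print(k,d['confidence'],d['pixels'].sum(),np.round(r[0],4),np.round(r[1],4),r[2]); print(np.round(b,4).tolist())
w=snap('wrist'); s=bot.read_state(); R=np.array(s['tcp_rot'])
print(R.round(3), s['position'], s['opening'])
Rw=np.array(w['R']); cp=-Rw.T@w['t']; print('cam in tcp',R.T@(cp-s['position']),'\n',(R.T@Rw.T).round(3), w['camera_matrix'],w['k1'])
f=c['frame'][:,:,::-1]
a=cv2.resize(f[145:235,150:260],None,fx=5,fy=5,interpolation=2)
b=cv2.resize(f[150:240,310:360],None,fx=5,fy=5,interpolation=2)
cv2.imwrite('pics/crop1.png',np.hstack([a,b]))
E
```

```text
parcel 0.94 5596 [0.463  0.0455] [0.1764 0.2496] 2.758483648300171
[[0.36890000104904175, 0.16590000689029694], [0.38100001215934753, -0.08330000191926956], [0.5570999979972839, -0.07490000128746033], [0.5450999736785889, 0.17440000176429749]]
tape 0.93 811 [ 0.2755 -0.2695] [0.0807 0.0852] 7.425759315490723
[[0.23000000417232513, -0.23240000009536743], [0.2409999966621399, -0.31690001487731934], [0.32100000977516174, -0.30649998784065247], [0.3100000023841858, -0.22200000286102295]]
tape 0.66 352 [ 0.464  -0.3176] [0.0407 0.075 ] 11.239720344543457
[[0.4366999864578247, -0.2847999930381775], [0.4512999951839447, -0.35830000042915344], [0.49129998683929443, -0.35040000081062317], [0.4765999913215637, -0.2768000066280365]]
[[ 0.973  0.232 -0.   ]
 [ 0.232 -0.973  0.   ]
 [-0.    -0.    -1.   ]] [ 0.14480943 -0.6079662   0.23953018] 1.0020927770300845
cam in tcp [ 0.06697821 -0.00065077 -0.14514145] 
 [[-0.    -0.969 -0.246]
 [ 1.     0.    -0.001]
 [ 0.001 -0.246  0.969]] [[285.24094572   0.         317.3456557 ]
 [  0.         285.24094572 201.52507256]
 [  0.           0.           1.        ]] 0.006992831080748515
```

View pics/crop1.png

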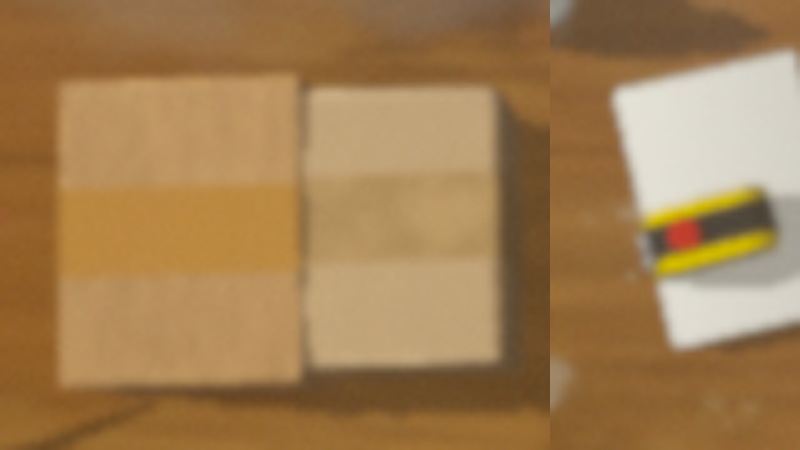

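The crop shows the yellow/black case standing on the white box with the red button at (685,235). Its hook is over the box's left edge at (647,245), pointing +y, so this is the right tape. I'll move above it.

```bash
cat >> h.py <<'E'
from scipy.spatial.transform import Rotation as Ro
def goto(p,yaw):  # tool down, tool x at world yaw deg
    s=bot.read_state(); R=np.array(s['tcp_rot']); a=np.radians(yaw); x=np.array([np.cos(a),np.sin(a),0]); z=np.array([0,0,-1.]); T=np.c_[x,np.cross(z,x),z]
    print('rows',np.round(R.T@(np.array(p)-s['position']),4).tolist(),np.round(Ro.from_matrix(R.T@T).as_rotvec(degrees=True),2).tolist())
E
python3 -c "
from h import *
goto([.475,-.34,.26],101.2)"
```

```text
rows [0.3833, -0.1842, -0.0205] [-0.0, 0.0, -87.8]
```

Units first: turns go in shares of 120 degrees. So -88 degrees / 120 = -0.7333.

Call:
play_rows:
  motion:
    - [[0.383,-0.184,-0.02,0,0,-0.7333],[0.383,-0.184,-0.02,0,0,-0.7333],[0.383,-0.184,-0.02,0,0,-0.7333],[0.383,-0.184,-0.02,0,0,-0.7333],[0.383,-0.184,-0.02,0,0,-0.7333],[0.383,-0.184,-0.02,0,0,-0.7333],[0.383,-0.184,-0.02,0,0,-0.7333],[0.383,-0.184,-0.02,0,0,-0.7333]]

```text
time_s: 1.82
position: [0.4047, -0.3967, 0.2555]
tcp_rot: [[0.325, 0.946, 0.0], [0.946, -0.325, -0.0], [-0.0, 0.0, -1.0]]
force: [0.2, -1.6, 0.8]
opening: 1.0
grasp_force: 0.0
```

```bash
python3 -c "
from h import *
goto([.475,-.34,.26],101.2)"
```

```text
rows [0.0765, 0.048, -0.0045] [0.02, 0.02, -30.17]
```

In the tool's units: -30 degrees / 120 = -0.25.

Call:
play_rows:
  motion:
    - [[0.076,0.048,0,0,0,-0.25],[0.076,0.048,0,0,0,-0.25],[0.076,0.048,0,0,0,-0.25],[0.076,0.048,0,0,0,-0.25],[0.076,0.048,0,0,0,-0.25],[0.076,0.048,0,0,0,-0.25],[0.076,0.048,0,0,0,-0.25]]

```text
time_s: 2.4
position: [0.4735, -0.3427, 0.2552]
tcp_rot: [[-0.182, 0.983, -0.0], [0.983, 0.182, 0.0], [0.0, -0.0, -1.0]]
force: [0.1, 0.1, 0.1]
opening: 1.003
grasp_force: 0.0
```

```bash
python3 - <<'E'
from h import *
c=snap('wrist'); save(c,'w1.png'); s=bot.read_state(); print(s['position'],np.array(s['tcp_rot']).round(3).tolist())
for k in ['tape','hook','lock_slide','tape_mouth','label_stand']:
    for d in finder.recognise('wrist',k): print(k,round(d['confidence'],2),np.round(d['at'],4),np.round(proj(c,d['at'])[0]))
E
```

```text
[ 0.47336286 -0.34283479  0.25524103] [[-0.182, 0.983, -0.0], [0.983, 0.182, -0.0], [-0.0, -0.0, -1.0]]
tape 0.85 [ 0.4653 -0.3138  0.0838] [315. 165.]
tape 0.64 [ 0.2766 -0.2784  0.0468] [162. 102.]
hook 0.8 [ 0.3204 -0.3022  0.0302] [203. 129.]
lock_slide 0.78 [ 0.2929 -0.2369  0.0404] [181.  68.]
lock_slide 0.64 [ 0.4601 -0.3024  0.0955] [312. 154.]
tape_mouth 0.97 [ 0.2794 -0.2736  0.0498] [163.  97.]
tape_mouth 0.84 [ 0.4612 -0.3179  0.0904] [310. 168.]
tape_mouth 0.48 [ 0.4632 -0.3076  0.0946] [314. 160.]
label_stand 0.73 [ 0.5047 -0.3333  0.0279] [342. 179.]
label_stand 0.41 [ 0.4624 -0.3043  0.0967] [313. 157.]
```

View pics/w1.png

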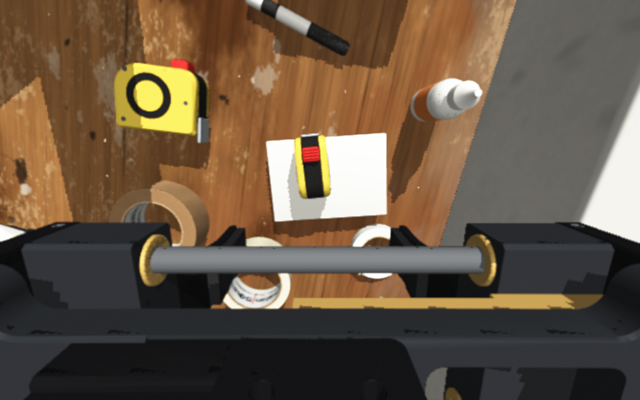

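The wrist picture shows the case on the box at (312,167), with the red button at (311,154) and the hook on the box's upper edge at (311,135). I'll fit the pose by outline.

```bash
cat >> h.py <<'E'
from scipy.optimize import minimize
def boxhull(c,pose,ext,z0):
    x,y,a=pose; ca,sa=np.cos(a),np.sin(a); P=[]
    for X in ext[0]:
        for Y in ext[1]:
            for Z in ext[2]: P.append([x+ca*X-sa*Y,y+sa*X+ca*Y,z0+Z])
    return cv2.convexHull(proj(c,P).astype(np.float32))[:,0]
def fit(c,mask,pose,ext,z0):
    S=16
    def cost(q):
        h=boxhull(c,[q[0],q[1],q[2]],ext,z0); m=np.zeros(mask.shape,np.uint8); 
        m=np.zeros((mask.shape[0]*4,mask.shape[1]*4),np.uint8)
        cv2.fillConvexPoly(m,np.round((h+.5)*4*S-8).astype(np.int32),1,shift=4)
        m=cv2.resize(m.astype(np.float32),(mask.shape[1],mask.shape[0]),interpolation=cv2.INTER_AREA)
        return np.abs(m-mask).sum()/mask.sum()
    x0=np.array(pose); sim=[x0]+[x0+d for d in np.diag([.006,.006,.08])]
    r=minimize(cost,x0,method='Nelder-Mead',options=dict(initial_simplex=sim,xatol=1e-5,fatol=1e-5)); return r.x,r.fun
E
python3 - <<'E'
from h import *
c=snap('wrist')
f=cv2.cvtColor(c['frame'],cv2.COLOR_RGB2HSV)
ext=[(-.036,.036),(-.018,.018),(0,.056)]
for d in finder.outline_of('wrist','tape'):
    m=d['pixels']; v,u=np.argwhere(m).mean(0); print(u,v,m.sum(),d['confidence'])
    if abs(u-312)<15 and abs(v-167)<20:
        x,e=fit(c,m.astype(np.float32),[.465,-.318,np.radians(101)],ext,.03); print('fit',x[:2],np.degrees(x[2]),e)
        x,e=fit(c,m.astype(np.float32),x,ext,.03); print('fit',x[:2],np.degrees(x[2]),e)
red=(((f[:,:,0]<8)|(f[:,:,0]>172))&(f[:,:,1]>150)&(f[:,:,2]>80)); red[:, :280]=0; red[:,345:]=0; red[:120]=0; red[200:]=0
v,u=np.argwhere(red).mean(0); b=unproj(c,[u,v],.092)[0]; print('button',u,v,red.sum(),b)
print('pred',x[:2]+.018*np.array([np.cos(x[2]),np.sin(x[2])]))
for d in finder.outline_of('wrist','label_stand')[:1]:
    m=d['pixels']; ct=max(cv2.findContours(m.astype(np.uint8),0,1)[0],key=cv2.contourArea)[:,0]
    r=cv2.minAreaRect(unproj(c,ct,.03)[:,:2].astype(np.float32)); print('stand',r)
t=snap('top')
for d in finder.outline_of('top','tape'):
    m=d['pixels']; v,u=np.argwhere(m).mean(0)
    if abs(u-343)<15 and abs(v-196)<20:
        x,e=fit(t,m.astype(np.float32),[.465,-.318,np.radians(101)],ext,.03); print('topfit',x[:2],np.degrees(x[2]),e)
# parcel
for d in finder.outline_of('top','parcel')[:1]:
    m=d['pixels']; print(m.sum())
    # cap and carton: bounding of straight edges
    from h import unproj
    ct=max(cv2.findContours(m.astype(np.uint8),0,1)[0],key=cv2.contourArea)[:,0]
    np.save('ct.npy',ct)
    hh=unproj(t,ct,.1225)[:,:2]
    # rows of image: per row leftmost / rightmost
    rows=[(v,*(np.flatnonzero(m[v])[[0,-1]])) for v in range(m.shape[0]) if m[v].any()]
    print(rows)
E
```

```text
162.5093984962406 98.28023182957394 6384 0.83
312.2638613861386 166.09554455445544 2020 0.58
fit [ 0.46313186 -0.31685777] 107.00956275656094 0.08632425963878632
fit [ 0.46313364 -0.31687992] 107.0203647928375 0.08626237511634827
button 310.53307392996106 153.64591439688715 257 [ 0.45866362 -0.30230692  0.092     ]
pred [ 0.45786483 -0.29966831]
stand ((0.4873467683792114, -0.3347439169883728), (0.15582987666130066, 0.10835137218236923), 13.627077102661133)
topfit [ 0.46398139 -0.31682428] 105.87317960320269 1.834375023841858
4571
[(159, np.int64(207), np.int64(207)), (160, np.int64(199), np.int64(209)), (161, np.int64(166), np.int64(211)), (162, np.int64(163), np.int64(242)), (163, np.int64(162), np.int64(247)), (164, np.int64(162), np.int64(249)), (165, np.int64(162), np.int64(250)), (166, np.int64(162), np.int64(251)), (167, np.int64(162), np.int64(251)), (168, np.int64(162), np.int64(252)), (169, np.int64(161), np.int64(252)), (170, np.int64(161), np.int64(252)), (171, np.int64(161), np.int64(252)), (172, np.int64(161), np.int64(252)), (173, np.int64(161), np.int64(252)), (174, n
[... 1142 characters left out ...]
05, np.int64(189), np.int64(253)), (206, np.int64(190), np.int64(253)), (207, np.int64(191), np.int64(253)), (208, np.int64(191), np.int64(253)), (209, np.int64(192), np.int64(253)), (210, np.int64(193), np.int64(253)), (211, np.int64(194), np.int64(253)), (212, np.int64(195), np.int64(253)), (213, np.int64(195), np.int64(253)), (214, np.int64(196), np.int64(253)), (215, np.int64(197), np.int64(253)), (216, np.int64(198), np.int64(253)), (217, np.int64(198), np.int64(253)), (218, np.int64(199), np.int64(253)), (219, np.int64(200), np.int64(252)), (220, np.int64(201), np.int64(250)), (221, np.int64(202), np.int64(221)), (222, np.int64(203), np.int64(217)), (223, np.int64(204), np.int64(213))]
```

```bash
python3 -c "
from h import *
goto([.4635,-.317,.14],105)
goto([.4635,-.317,.067],105)"
```

```text
rows [0.0268, -0.0054, 0.1152] [-0.0, -0.0, -4.32]
rows [0.0268, -0.0054, 0.1882] [-0.0, -0.0, -4.32]
```

In the tool's units: -4.3 degrees / 120 = -0.0358.

Call:
play_rows:
  motion:
    - [[0.015,-0.003,0.03,0,0,-0.0167],[0.027,-0.0055,0.06,0,0,-0.0358],[0.027,-0.0055,0.09,0,0,-0.0358],[0.027,-0.0055,0.12,0,0,-0.0358],[0.027,-0.0055,0.15,0,0,-0.0358],[0.027,-0.0055,0.175,0,0,-0.0358],[0.027,-0.0055,0.188,0,0,-0.0358],[0.027,-0.0055,0.188,0,0,-0.0358]]

```text
time_s: 3.67
position: [0.4619, -0.3153, 0.0641]
tcp_rot: [[-0.259, 0.966, -0.005], [0.966, 0.259, 0.005], [0.006, -0.003, -1.0]]
force: [-0.0, 0.4, -0.1]
opening: 0.999
grasp_force: 0.0
```

Call:
play_rows:
  motion:
    - [[0,0,0,0,0,0],[0,0,0,0,0,0],[0,0,0,0,0,0],[0,0,0,0,0,0],[0,0,0,0,0,0],[0,0,0,0,0,0],[0,0,0,0,0,0],[0,0,0,0,0,0]]
  fingers: 0.02

```text
time_s: 4.33
position: [0.4634, -0.3169, 0.0675]
tcp_rot: [[-0.259, 0.966, 0.0], [0.966, 0.259, -0.0], [-0.0, 0.0, -1.0]]
force: [0.3, 0.5, -0.7]
opening: 0.481
grasp_force: 0.0
```

Call:
play_rows:
  motion:
    - [[0,0,0,0,0,0],[0,0,0,0,0,0],[0,0,0,0,0,0],[0,0,0,0,0,0],[0,0,0,0,0,0]]

```text
time_s: 4.75
position: [0.4632, -0.3168, 0.0674]
tcp_rot: [[-0.259, 0.966, -0.0], [0.966, 0.259, 0.0], [0.0, -0.0, -1.0]]
force: [-1.6, 0.2, 3.4]
opening: 0.41
grasp_force: 29.9
```

```bash
python3 - <<'E'
from h import *
c=snap('top')
g=c['frame'].astype(float); g=cv2.GaussianBlur(g,(0,0),1.0)
# seeds: subpixel edges along outer closed end (left), carton end (right), sides
def edge(p,q,n=80):
    # strongest gradient along p->q
    t=np.linspace(0,1,n); P=np.array(p)+t[:,None]*(np.array(q)-p)
    s=np.stack([cv2.remap(g[:,:,k].astype(np.float32),P[:,0].astype(np.float32)[None],P[:,1].astype(np.float32)[None],1)[0] for k in range(3)],1)
    d=np.linalg.norm(np.gradient(s,axis=0),axis=1); i=d[2:-2].argmax()+2
    a,b,e=d[i-1],d[i],d[i+1]; i2=i+.5*(a-e)/(a-2*b+e); return np.array(p)+i2/(n-1)*(np.array(q)-p)
def line(pts,z):
    w=unproj(c,np.array(pts),z)[:,:2]
    m=np.median(w,0); keep=np.ones(len(w),bool)
    for _ in range(4):
        vx,vy,x0,y0=cv2.fitLine(w[keep].astype(np.float32),cv2.DIST_HUBER,0,.01,.01).ravel()
        r=(w-[x0,y0])@[-vy,vx]; keep=np.abs(r)<max(.0015,1.5*np.median(np.abs(r)))
    return np.array([x0,y0]),np.degrees(np.arctan2(vy,vx))%180,keep.sum(),r[keep].std()
L=line([edge([154,v],[170,v]) for v in range(166,216,2)],.1235)
Rr=line([edge([242,v],[253,v]) for v in range(168,214,2)],.121)
T=line([edge([u,152],[u,168]) for u in range(166,206,2)],.1235)
B=line([edge([u,216],[u,228]) for u in range(166,206,2)],.1235)
t2=line([edge([u,156],[u,169]) for u in range(216,246,2)],.121)
b2=line([edge([u,212],[u,224]) for u in range(216,246,2)],.121)
for n,x in zip('L R T B t2 b2'.split(),[L,Rr,T,B,t2,b2]): print(n,x)
E
```

```text
L (array([0.4750229 , 0.17157784], dtype=float32), np.float32(2.8491054), np.int64(24), np.float64(0.00021783065073979478))
R (array([ 0.4770652 , -0.06766581], dtype=float32), np.float32(170.69955), np.int64(19), np.float64(0.0061821479422832165))
T (array([0.54597044, 0.12441491], dtype=float32), np.float32(93.993385), np.int64(14), np.float64(0.0005821229248012008))
B (array([0.37617528, 0.095683  ], dtype=float32), np.float32(107.407555), np.int64(12), np.float64(0.0036149872637010944))
t2 (array([ 0.5462374 , -0.01324023], dtype=float32), np.float32(102.64406), np.int64(10), np.float64(0.005201745758180673))
b2 (array([ 0.39190507, -0.01798392], dtype=float32), np.float32(120.71954), np.int64(11), np.float64(0.002674055318140567))
```

Call:
play_rows:
  motion:
    - [[0,0,-0.01,0,0,0],[0,0,-0.03,0,0,0],[0,0,-0.06,0,0,0],[0,0,-0.09,0,0,0],[0,0,-0.12,0,0,0],[0,0,-0.15,0,0,0],[0,0,-0.17,0,0,0],[0,0,-0.17,0,0,0]]

```text
time_s: 5.47
position: [0.4655, -0.3186, 0.242]
tcp_rot: [[-0.259, 0.966, 0.007], [0.966, 0.259, -0.007], [-0.009, 0.005, -1.0]]
force: [1.1, -1.5, -2.0]
opening: 0.414
grasp_force: 29.9
```

```bash
python3 -c "
from h import *
goto([.463,.1,.24],92.85)"
```

```text
rows [0.405, 0.1059, -0.001] [0.35, 0.46, 12.15]
```

In the tool's units: 12.15 degrees / 120 = 0.1013.

Call:
play_rows:
  motion:
    - [[0.03,0.008,0,0,0,0.0167],[0.065,0.017,0,0,0,0.0417],[0.1,0.026,0,0,0,0.075],[0.135,0.035,0,0,0,0.1013],[0.165,0.043,0,0,0,0.1013],[0.185,0.048,0,0,0,0.1013],[0.185,0.048,0,0,0,0.1013],[0.185,0.048,0,0,0,0.1013]]

```text
time_s: 6.13
position: [0.461, -0.1241, 0.236]
tcp_rot: [[-0.052, 0.999, -0.002], [0.999, 0.052, 0.001], [0.001, -0.002, -1.0]]
force: [0.4, -0.6, -3.5]
opening: 0.412
grasp_force: 29.9
```

```bash
python3 - <<'E'
from h import *
c=snap('wrist'); save(c,'w2.png'); s=bot.read_state(); print(s['time_s'],s['position'],np.array(s['tcp_rot']).round(3).tolist(),s['force'])
goto([.463,.1,.24],92.85)
np.save('w2.npy',c,allow_pickle=True)
E
```

```text
6.1833 [ 0.46158668 -0.12537569  0.23626566] [[-0.051, 0.999, -0.001], [0.999, 0.051, 0.0], [0.0, -0.001, -1.0]] [ 0.48272727  0.25451103 -3.95388555]
rows [0.225, 0.0128, -0.0037] [-0.07, -0.02, 0.06]
```

View pics/w2.png

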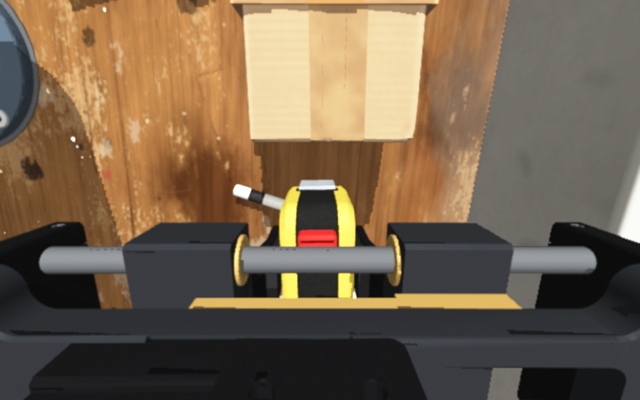

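The wrist picture shows the case in the jaws with its hook plate at (318,185). The carton's end edge is at row 139, columns 252–414, and the cap's open side is at row 5. I'll measure those.

```bash
cat >> h.py <<'E'
def edges(c,ps,qs,z,tol=.0015,n=100):
    g=cv2.GaussianBlur(c['frame'].astype(np.float32),(0,0),.8); W=[]
    for p,q in zip(ps,qs):
        P=(np.array(p)+np.linspace(0,1,n)[:,None]*(np.array(q)-p)).astype(np.float32)
        s=cv2.remap(g,P[None,:,0].copy(),P[None,:,1].copy(),1)[0]
        d=np.linalg.norm(np.gradient(s,axis=0),axis=1); i=d[2:-2].argmax()+2; W.append(P[i])
    W=np.array(W); w=unproj(c,W,z)[:,:2]; keep=np.ones(len(w),bool)
    for _ in range(6):
        vx,vy,x0,y0=cv2.fitLine(w[keep].astype(np.float32),cv2.DIST_HUBER,0,.01,.01).ravel()
        r=(w-[x0,y0])@[-vy,vx]; keep=np.abs(r)<max(tol,1.5*np.median(np.abs(r)))
    return np.round([x0,y0],4),round(float(np.degrees(np.arctan2(vy,vx))%180),2),keep.sum(),round(r[keep].std(),5),np.round(np.median(W[keep],0),1)
E
python3 - <<'E'
from h import *
c=np.load('w2.npy',allow_pickle=True).item()
print('end',edges(c,[[u,128] for u in range(260,406,6)],[[u,150] for u in range(260,406,6)],.121))
print('left',edges(c,[[232,v] for v in range(20,130,5)],[[262,v] for v in range(20,130,5)],.121))
print('right',edges(c,[[435,v] for v in range(20,130,5)],[[405,v] for v in range(20,130,5)],.121))
print('cam',-np.array(c['R']).T@c['t'])
m=[d['pixels'] for d in finder.outline_of('wrist','hook')]
for x in m: v,u=np.argwhere(x).mean(0); print(u,v,x.sum(), unproj(c,[u,v],.2363-.0374+.017))
# hook centre & predicted case front
s=bot.read_state();p=np.array(s['position']);R=np.array(s['tcp_rot'])
zb=p[2]-.0374
for dx in (-.004,0,.004):
    o=p+R[:,0]*dx; o[2]=zb
    P=[o+R[:,0]*X+R[:,1]*Y+[0,0,Z] for X,Y,Z in [(.0385,-.011,.017),(.0385,.011,.017),(.036,-.011,.017),(.018,0,.064),(.0105,0,.064),(.0255,0,.064)]]
    print(dx,proj(c,P).round(1).tolist())
E
```

```text
end (array([ 0.468 , -0.0643], dtype=float32), 2.88, np.int64(25), np.float64(0.00052), array([332. , 138.9], dtype=float32))
left (array([ 0.3949, -0.0163], dtype=float32), 93.14, np.int64(22), np.float64(0.00019), array([245.9,  72.5], dtype=float32))
right (array([ 0.541 , -0.0055], dtype=float32), 92.57, np.int64(22), np.float64(0.00022), array([419.8,  72.5], dtype=float32))
cam [ 0.45797378 -0.05702238  0.38116184]
-0.004 [[300.3, 190.6], [337.5, 190.7], [300.3, 194.7], [319.0, 257.0], [318.9, 272.2], [319.0, 241.3]]
0 [[300.2, 183.9], [337.6, 184.0], [300.2, 188.1], [319.0, 248.7], [318.9, 264.2], [319.1, 232.8]]
0.004 [[300.1, 177.2], [337.8, 177.3], [300.2, 181.4], [319.0, 240.3], [319.0, 256.0], [319.1, 224.1]]
```

```bash
python3 - <<'E'
import cv2
f=cv2.imread('pics/w2.png')
cv2.imwrite('pics/c2.png',cv2.resize(f[120:260,240:440],None,fx=4,fy=4,interpolation=2))
E
```

```text
(no output)
```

View pics/c2.png

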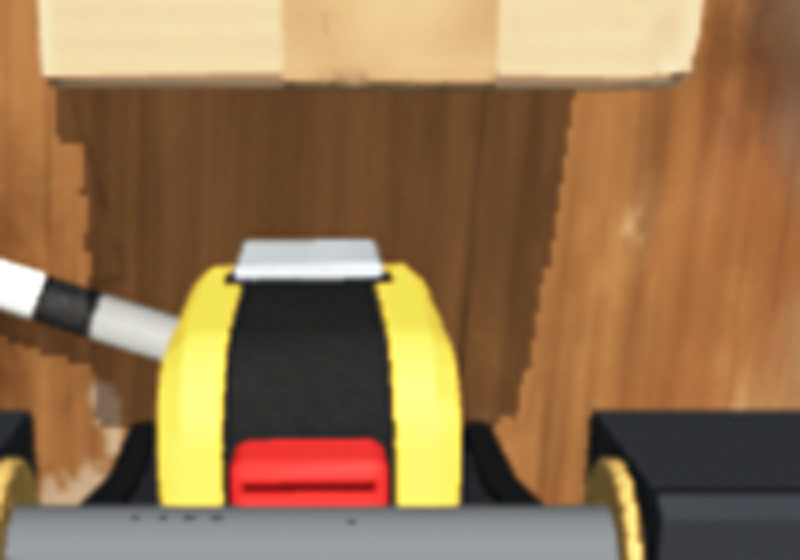

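Call:
play_rows:
  motion:
    - [[0.03,0.0015,0,0,0,0],[0.07,0.003,0,0,0,0],[0.11,0.005,0,0,0,0],[0.15,0.007,0,0,0,0],[0.19,0.009,0,0,0,0],[0.23,0.011,0,0,0,0],[0.26,0.0125,0,0,0,0],[0.27,0.0127,0,0,0,0]]

```text
time_s: 6.9
position: [0.4617, 0.1473, 0.2369]
tcp_rot: [[-0.051, 0.999, 0.0], [0.999, 0.051, 0.002], [0.002, 0.001, -1.0]]
force: [-1.1, -0.6, -2.5]
opening: 0.412
grasp_force: 29.9
```

Call:
play_rows:
  motion:
    - [[0,0,0.01,0,0,0],[0,0,0.02,0,0,0],[0,0,0.025,0,0,0],[0,0,0.025,0,0,0],[0,0,0.025,0,0,0]]

```text
time_s: 7.32
position: [0.4616, 0.1436, 0.2119]
tcp_rot: [[-0.048, 0.999, -0.001], [0.999, 0.048, -0.0], [-0.0, -0.001, -1.0]]
force: [0.9, -0.9, -3.3]
opening: 0.417
grasp_force: 29.9
```

```bash
python3 - <<'E'
from h import *
c=snap('wrist'); save(c,'w3.png'); s=bot.read_state(); print(s['time_s'],s['position'],np.array(s['tcp_rot']).round(3).tolist(),s['force'])
np.save('w3.npy',c,allow_pickle=True)
E
```

```text
7.3667 [0.46182141 0.14376255 0.21228569] [[-0.048, 0.999, 0.0], [0.999, 0.048, -0.0], [-0.0, 0.0, -1.0]] [-0.22677978 -0.21461822 -2.93712979]
```

View pics/w3.png

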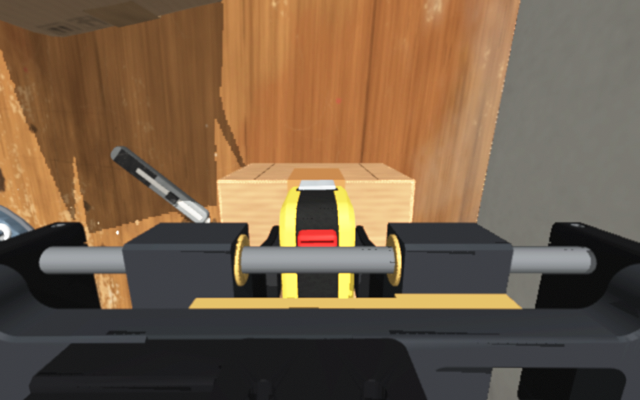

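The wrist picture shows the cap's upper end edge at row 181, columns 218–414. The hook (318,185) is just above it.

```bash
python3 - <<'E'
from h import *
c=np.load('w3.npy',allow_pickle=True).item()
us=[u for u in list(range(225,280,5))+list(range(358,410,5))]
print('end',edges(c,[[u,173] for u in us],[[u,190] for u in us],.1235))
print('left',edges(c,[[205,v] for v in range(186,220,3)],[[232,v] for v in range(186,220,3)],.1235))
print('right',edges(c,[[426,v] for v in range(186,220,3)],[[402,v] for v in range(186,220,3)],.1235))
s=bot.read_state();p=np.array(s['position']);R=np.array(s['tcp_rot'])
for dx in (-.004,-.002,0):
    o=p+R[:,0]*dx; o[2]=p[2]-.0374
    print(dx,proj(c,[o+R[:,0]*.0385+[0,0,Z] for Z in (-.006,.017)]).round(1).tolist())
g=c['frame'][:,318].astype(int); print([(v,g[v].tolist()) for v in range(174,196)])
E
```

```text
end (array([0.4343, 0.1698], dtype=float32), 2.74, np.int64(22), np.float64(0.00016), array([316.5, 179.4], dtype=float32))
left (array([0.3751, 0.1492], dtype=float32), 71.39, np.int64(9), np.float64(0.00197), array([217., 198.], dtype=float32))
right (array([0.542 , 0.1548], dtype=float32), 92.15, np.int64(12), np.float64(0.00018), array([413.2, 202.5], dtype=float32))
-0.004 [[317.6, 180.2], [317.6, 186.9]]
-0.002 [[317.6, 177.2], [317.6, 183.6]]
0 [[317.6, 174.3], [317.6, 180.2]]
[(174, [202, 139, 80]), (175, [202, 139, 80]), (176, [202, 139, 80]), (177, [203, 139, 79]), (178, [201, 137, 77]), (179, [206, 156, 111]), (180, [214, 199, 184]), (181, [212, 215, 214]), (182, [210, 216, 218]), (183, [211, 216, 218]), (184, [211, 216, 218]), (185, [221, 226, 227]), (186, [240, 242, 243]), (187, [248, 249, 250]), (188, [244, 247, 248]), (189, [181, 185, 187]), (190, [76, 78, 79]), (191, [34, 35, 35]), (192, [34, 34, 34]), (193, [35, 35, 34]), (194, [36, 35, 34]), (195, [36, 36, 35])]
```

Call:
play_rows:
  motion:
    - [[0.003,-0.001,0.01,0,0,0],[0.003,-0.001,0.02,0,0,0],[0.003,-0.001,0.03,0,0,0],[0.003,-0.001,0.038,0,0,0],[0.003,-0.001,0.044,0,0,0],[0.003,-0.001,0.048,0,0,0],[0.003,-0.001,0.048,0,0,0],[0.003,-0.001,0.048,0,0,0]]

```text
time_s: 8.03
position: [0.4603, 0.1475, 0.1643]
tcp_rot: [[-0.049, 0.999, 0.0], [0.999, 0.049, 0.0], [0.0, 0.0, -1.0]]
force: [-0.4, 0.1, -2.1]
opening: 0.408
grasp_force: 29.9
```

```bash
python3 - <<'E'
from h import *
c=snap('wrist'); s=bot.read_state(); print(s['time_s'],s['position'],np.array(s['tcp_rot']).round(3).tolist(),s['force'])
g=c['frame'][:,318].astype(int); print([(v,g[v].tolist()) for v in range(168,196,2)])
us=[u for u in list(range(225,275,5))+list(range(362,405,5))]
print('end',edges(c,[[u,160] for u in us],[[u,195] for u in us],.1235))
E
```

```text
8.0833 [0.4604257  0.1475342  0.16450999] [[-0.049, 0.999, 0.001], [0.999, 0.049, 0.0], [0.0, 0.001, -1.0]] [ 0.41490221  0.22809689 -2.85783713]
[(168, [176, 109, 62]), (170, [176, 109, 62]), (172, [202, 153, 105]), (174, [206, 158, 110]), (176, [211, 163, 113]), (178, [214, 162, 110]), (180, [206, 192, 179]), (182, [210, 216, 218]), (184, [209, 215, 216]), (186, [242, 244, 245]), (188, [255, 255, 255]), (190, [79, 81, 82]), (192, [33, 33, 33]), (194, [35, 35, 34])]
end (array([0.4594, 0.1882], dtype=float32), 2.83, np.int64(15), np.float64(0.00035), array([362. , 171.7], dtype=float32))
```

Call:
play_rows:
  motion:
    - [[0,0,0.0015,0,0,0],[0,0,0.0023,0,0,0],[-0.003,0,0.0023,0,0,0],[-0.006,0,0.0023,0,0,0],[-0.009,0,0.0023,0,0,0],[-0.012,0,0.0023,0,0,0],[-0.016,0,0.0023,0,0,0],[-0.02,0,0.0023,0,0,0]]

```text
time_s: 8.75
position: [0.4611, 0.1279, 0.1619]
tcp_rot: [[-0.049, 0.999, 0.0], [0.999, 0.049, 0.001], [0.001, 0.0, -1.0]]
force: [0.3, 4.2, -3.5]
opening: 0.413
grasp_force: 29.9
```

Call:
play_rows:
  motion:
    - [[-0.008,0,0,0,0,0],[-0.02,0,0,0,0,0],[-0.034,0,0,0,0,0],[-0.05,0,0,0,0,0],[-0.066,0,0,0,0,0],[-0.082,0,0,0,0,0],[-0.096,0,0,0,0,0],[-0.105,0,0,0,0,0]]

```text
time_s: 9.42
position: [0.4662, 0.0219, 0.1619]
tcp_rot: [[-0.047, 0.999, -0.0], [0.999, 0.047, 0.001], [0.001, -0.0, -1.0]]
force: [0.7, 5.6, -2.8]
opening: 0.413
grasp_force: 29.9
```

Call:
play_rows:
  motion:
    - [[-0.01,0,0,0,0,0],[-0.024,0,0,0,0,0],[-0.04,0,0,0,0,0],[-0.056,0,0,0,0,0],[-0.072,0,0,0,0,0],[-0.088,0,0,0,0,0],[-0.1,0,0,0,0,0],[-0.106,0,0,0,0,0]]

```text
time_s: 10.08
position: [0.4707, -0.0836, 0.1617]
tcp_rot: [[-0.047, 0.999, -0.002], [0.999, 0.047, 0.002], [0.002, -0.002, -1.0]]
force: [-0.1, 6.5, -3.3]
opening: 0.412
grasp_force: 29.9
```

```bash
python3 - <<'E'
from h import *
c=snap('wrist'); save(c,'w4.png'); s=bot.read_state(); print(s['time_s'],s['position'],np.array(s['tcp_rot']).round(3).tolist(),s['force'])
np.save('w4.npy',c,allow_pickle=True)
us=[u for u in list(range(245,285,5))+list(range(350,400,5))]
print('end',edges(c,[[u,155] for u in us],[[u,205] for u in us],.121))
E
```

```text
10.1333 [ 0.47094464 -0.08415818  0.1616862 ] [[-0.047, 0.999, -0.001], [0.999, 0.047, 0.001], [0.001, -0.001, -1.0]] [-0.1652678   5.68988786 -2.72084561]
end (array([ 0.4769, -0.063 ], dtype=float32), 2.77, np.int64(18), np.float64(0.00051), array([352.5, 202. ], dtype=float32))
```

View pics/w4.png

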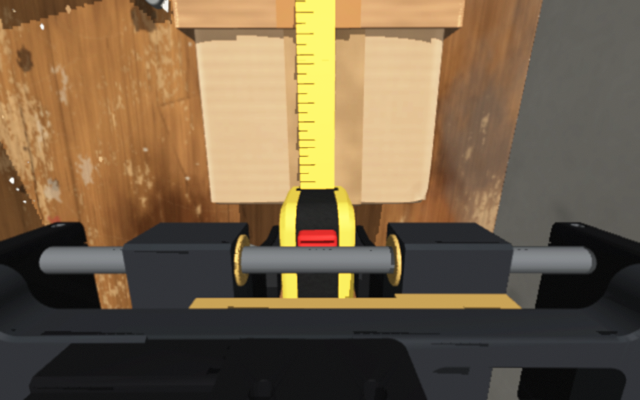

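The wrist picture shows the blade straight along the parcel top at (317,100). The carton's end edge is at row 202, with the case mouth at row 188 still 11 mm short of it. I'll go on past the end and lower.

Call:
play_rows:
  motion:
    - [[-0.008,0,0,0,0,0],[-0.016,0,0,0,0,0],[-0.024,0,0,0,0,0],[-0.025,0,0,0,0,0],[-0.025,0,0.004,0,0,0],[-0.025,0,0.008,0,0,0],[-0.025,0,0.011,0,0,0],[-0.025,0,0.011,0,0,0]]

```text
time_s: 10.8
position: [0.4706, -0.1062, 0.1501]
tcp_rot: [[-0.051, 0.999, -0.005], [0.999, 0.051, 0.003], [0.003, -0.005, -1.0]]
force: [-0.8, 6.0, -1.8]
opening: 0.407
grasp_force: 30.0
```

Call:
play_rows:
  motion:
    - [[0,0,0.001,0,0,0],[0,0,0.002,0,0,0],[0,0,0.002,0,0,0],[0,0,0.002,0,0,0]]

```text
time_s: 11.13
position: [0.4708, -0.1063, 0.1485]
tcp_rot: [[-0.051, 0.999, -0.004], [0.999, 0.051, 0.003], [0.003, -0.004, -1.0]]
force: [-1.0, 6.4, -1.2]
opening: 0.413
grasp_force: 30.0
```

Call:
play_rows:
  motion:
    - [[0.001,0,0,0,0,0],[0.003,0,0,0,0,0],[0.005,0,0,0,0,0],[0.006,0,0,0,0,0],[0.007,0,0,0,0,0],[0.0075,0,0,0,0,0],[0.008,0,0,0,0,0]]

```text
time_s: 11.72
position: [0.4712, -0.1011, 0.1489]
tcp_rot: [[-0.052, 0.999, -0.003], [0.999, 0.052, -0.002], [-0.002, -0.003, -1.0]]
force: [-4.8, -4.6, -1.0]
opening: 0.415
grasp_force: 30.0
```

Call:
play_rows:
  motion:
    - [[0.0005,0,0,0,0,0],[0.001,0,0,0,0,0],[0.001,0,0,0,0,0]]

```text
time_s: 11.97
position: [0.4717, -0.1009, 0.149]
tcp_rot: [[-0.052, 0.999, -0.002], [0.999, 0.052, -0.004], [-0.003, -0.002, -1.0]]
force: [-5.3, -4.4, -2.0]
opening: 0.411
grasp_force: 30.0
```

Call:
play_rows:
  motion:
    - [[0.0005,0,0,0,0,0],[0.001,0,0,0,0,0],[0.001,0,0,0,0,0]]

```text
time_s: 12.22
position: [0.4723, -0.1007, 0.1491]
tcp_rot: [[-0.053, 0.999, -0.0], [0.999, 0.053, -0.005], [-0.005, -0.0, -1.0]]
force: [-3.3, -6.3, -3.0]
opening: 0.412
grasp_force: 30.0
```

Call:
play_rows:
  motion:
    - [[-0.0005,0,0,0,0,0],[-0.001,0,0,0,0,0],[-0.0015,0,0,0,0,0],[-0.002,0,0,0,0,0],[-0.002,0,0,0,0,0]]

```text
time_s: 12.63
position: [0.4722, -0.1007, 0.149]
tcp_rot: [[-0.051, 0.999, -0.0], [0.999, 0.051, -0.001], [-0.001, -0.0, -1.0]]
force: [-4.7, -3.5, -1.1]
opening: 0.411
grasp_force: 30.0
```

```bash
python3 - <<'E'
from h import *
c=snap('wrist'); save(c,'w5.png'); s=bot.read_state(); print(s['time_s'],s['position'],np.array(s['tcp_rot']).round(4).tolist(),s['force'],s['moment'])
t=snap('top')
print('L',edges(t,[[154,v] for v in range(166,216,2)],[[170,v] for v in range(166,216,2)],.1235))
E
```

```text
12.6833 [ 0.47223581 -0.10071349  0.1490637 ] [[-0.0511, 0.9987, -0.0003], [0.9987, 0.0511, -0.0014], [-0.0014, -0.0004, -1.0]] [-4.33303083 -3.67899599 -0.16277629] [-0.75816596  0.77254766  0.45397605]
L (array([0.4961, 0.1744], dtype=float32), 3.59, np.int64(14), np.float64(0.0024), array([160.9, 179. ], dtype=float32))
```

View pics/w5.png

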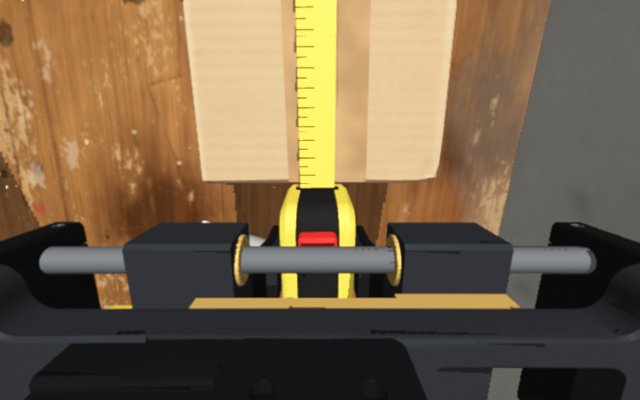

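Call:
play_rows:
  motion:
    - [[-0.001,-0.0005,0,0,0,0],[-0.0015,-0.001,0,0,0,0],[-0.002,-0.0015,0,0,0,0],[-0.002,-0.0015,0,0,0,0],[-0.002,-0.0015,0,0,0,0]]

```text
time_s: 13.15
position: [0.471, -0.101, 0.1487]
tcp_rot: [[-0.048, 0.999, 0.0], [0.999, 0.048, 0.002], [0.002, 0.0, -1.0]]
force: [-0.2, 5.3, -3.5]
opening: 0.414
grasp_force: 30.0
```

Call:
play_rows:
  motion:
    - [[0.0005,0,0.0005,0,0,0],[0.001,0,0.001,0,0,0],[0.001,0,0.001,0,0,0],[0.001,0,0.001,0,0,0]]

```text
time_s: 13.48
position: [0.4713, -0.1011, 0.148]
tcp_rot: [[-0.049, 0.999, 0.001], [0.999, 0.049, 0.0], [0.0, 0.001, -1.0]]
force: [-0.3, 4.2, -2.0]
opening: 0.41
grasp_force: 30.0
```

Call:
play_rows:
  motion:
    - [[0.0005,0,0.0004,0,0,0],[0.001,0,0.0008,0,0,0],[0.001,0,0.0008,0,0,0],[0.001,0,0.0008,0,0,0]]

```text
time_s: 13.82
position: [0.4715, -0.101, 0.1475]
tcp_rot: [[-0.05, 0.999, 0.001], [0.999, 0.05, -0.001], [-0.001, 0.001, -1.0]]
force: [-0.6, -0.0, 0.9]
opening: 0.413
grasp_force: 30.0
```

Call:
play_rows:
  motion:
    - [[0,0,0,0,0,0],[0,0,0,0,0,0],[0,0,0,0,0,0],[0,0,0,0,0,0],[0,0,0,0,0,0]]
  fingers: 0.06

```text
time_s: 14.23
position: [0.471, -0.1003, 0.1472]
tcp_rot: [[-0.05, 0.999, 0.0], [0.999, 0.05, -0.0], [-0.0, 0.0, -1.0]]
force: [-0.6, 1.1, -0.4]
opening: 0.66
grasp_force: 0.0
```

```bash
python3 - <<'E'
from h import *
c=snap('wrist'); save(c,'w6.png'); s=bot.read_state(); print(s['time_s'],s['position'],s['force'],s['opening'])
E
```

```text
14.2833 [ 0.47099034 -0.100262    0.14715621] [-0.06612519 -0.1085769  -0.13033734] 0.6734312045742128
```

View pics/w6.png

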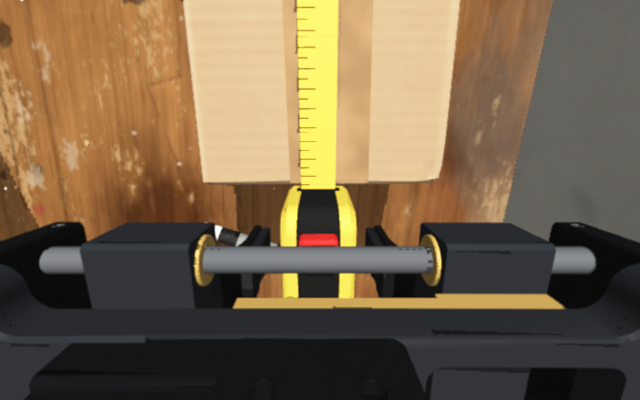

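The wrist picture shows the fingers open and the case hanging against the end at (318,190), blade taut. I'll rise, close the fingers and locate the button.

Call:
play_rows:
  motion:
    - [[0,0,-0.01,0,0,0],[0,0,-0.03,0,0,0],[0,0,-0.06,0,0,0],[0,0,-0.08,0,0,0],[0,0,-0.1,0,0,0],[0,0,-0.1,0,0,0],[0,0,-0.1,0,0,0]]

```text
time_s: 14.87
position: [0.4714, -0.1004, 0.248]
tcp_rot: [[-0.05, 0.999, 0.003], [0.999, 0.05, -0.001], [-0.001, 0.003, -1.0]]
force: [-0.2, -0.3, -0.5]
opening: 0.688
grasp_force: 0.0
```

Call:
play_rows:
  motion:
    - [[0,0,0,0,0,0],[0,0,0,0,0,0],[0,0,0,0,0,0],[0,0,0,0,0,0],[0,0,0,0,0,0],[0,0,0,0,0,0],[0,0,0,0,0,0],[0,0,0,0,0,0]]
  fingers: 0.0

```text
time_s: 15.53
position: [0.4709, -0.1002, 0.247]
tcp_rot: [[-0.05, 0.999, -0.0], [0.999, 0.05, 0.0], [0.0, -0.0, -1.0]]
force: [-0.8, 0.4, -0.7]
opening: 0.169
grasp_force: 0.0
```

```bash
python3 - <<'E'
from h import *
c=snap('wrist'); save(c,'w7.png'); s=bot.read_state(); print(s['time_s'],s['position'],s['force'],s['opening'])
f=cv2.cvtColor(c['frame'],cv2.COLOR_RGB2HSV)
red=(((f[:,:,0]<8)|(f[:,:,0]>172))&(f[:,:,1]>170)&(f[:,:,2]>90)).astype(np.uint8)
n,l,st,ce=cv2.connectedComponentsWithStats(red)
for i in range(1,n):
    if st[i,4]>40: print(st[i],ce[i])
p=np.array(s['position']);R=np.array(s['tcp_rot'])
for dx in (-.004,-.002,0,.002):
    o=p+R[:,0]*dx; o[2]=.1095
    print(dx,proj(c,[o+R[:,0]*X+R[:,1]*Y+[0,0,Z] for X,Y,Z in [(.0255,0,.064),(.0105,0,.064),(.018,.009,.064),(.018,-.009,.064),(.027,0,.057),(-.036,0,.056)]]).round(1).tolist())
g=c['frame'][:,318].astype(int); print([(v,g[v].tolist()) for v in range(120,215,3)])
E
```

```text
15.5833 [ 0.47088813 -0.10022289  0.24707348] [-0.03661895 -0.04679106 -0.21999402] 0.1194009184281657
[307 190  23  21 468] [318.06410256 199.76923077]
-0.004 [[317.3, 190.1], [317.3, 208.6], [328.7, 199.4], [305.9, 199.4], [317.3, 186.5], [317.3, 258.1]]
-0.002 [[317.3, 187.6], [317.3, 206.2], [328.7, 197.0], [305.9, 197.0], [317.3, 184.1], [317.3, 255.9]]
0 [[317.3, 185.1], [317.3, 203.7], [328.8, 194.5], [305.9, 194.5], [317.3, 181.6], [317.3, 253.8]]
0.002 [[317.3, 182.6], [317.3, 201.3], [328.8, 192.0], [305.8, 192.0], [317.3, 179.1], [317.3, 251.6]]
[(120, [254, 250, 114]), (123, [254, 251, 115]), (126, [254, 250, 115]), (129, [254, 250, 113]), (132, [254, 250, 113]), (135, [254, 250, 114]), (138, [254, 250, 113]), (141, [254, 250, 114]), (144, [254, 250, 113]), (147, [254, 250, 112]), (150, [254, 250, 112]), (153, [254, 250, 112]), (156, [254, 250, 113]), (159, [254, 249, 110]), (162, [254, 250, 112]), (165, [255, 251, 113]), (168, [93, 78, 38]), (171, [33, 32, 31]), (174, [36, 36, 35]), (177, [44, 44, 42]), (180, [46, 46, 43]), (183, [45, 46, 43]), (186, [45, 45, 44]), (189, [95, 42, 41]), (192, [252, 65, 60]), (195, [208, 41, 39]), (198, [250, 60, 56]), (201, [248, 58, 54]), (204, [190, 35, 34]), (207, [182, 33, 32]), (210, [93, 28, 26]), (213, [23, 24, 23])]
```

View pics/w7.png

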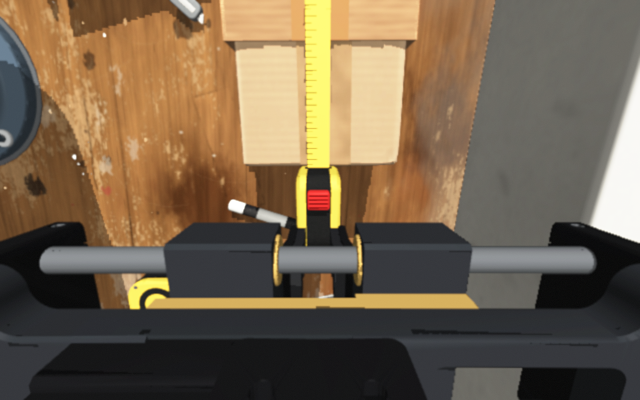

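The wrist picture shows the button centre at (318,200), with the case hanging straight against the end at row 165. The button is 14 mm ahead of the TCP.

Call:
play_rows:
  motion:
    - [[0.005,0,0,0,0,0],[0.01,0,0.01,0,0,0],[0.014,0,0.02,0,0,0],[0.014,0,0.03,0,0,0],[0.014,0,0.04,0,0,0],[0.014,0,0.048,0,0,0],[0.014,0,0.05,0,0,0],[0.014,0,0.05,0,0,0]]

```text
time_s: 16.25
position: [0.4698, -0.0859, 0.1966]
tcp_rot: [[-0.05, 0.999, -0.001], [0.999, 0.05, 0.001], [0.001, -0.001, -1.0]]
force: [-0.1, 0.3, 0.5]
opening: 0.009
grasp_force: 0.0
```

Call:
play_rows:
  motion:
    - [[0,0,0.001,0,0,0],[0,0,0.002,0,0,0],[0,0,0.003,0,0,0],[0,0,0.004,0,0,0],[0,0,0.005,0,0,0],[0,0,0.006,0,0,0],[0,0,0.006,0,0,0]]

```text
time_s: 16.83
position: [0.4703, -0.0864, 0.1911]
tcp_rot: [[-0.049, 0.999, 0.0], [0.999, 0.049, -0.0], [-0.0, 0.0, -1.0]]
force: [-0.1, -1.1, 0.2]
opening: 0.008
grasp_force: 0.2
```

Just above contact; press in small steps.

Call:
play_rows:
  motion:
    - [[0,0,0.0007,0,0,0],[0,0,0.0014,0,0,0],[0,0,0.002,0,0,0],[0,0,0.002,0,0,0]]

```text
time_s: 17.17
position: [0.4703, -0.0864, 0.1891]
tcp_rot: [[-0.05, 0.999, 0.0], [0.999, 0.05, -0.0], [-0.0, 0.0, -1.0]]
force: [-0.8, -1.0, 1.3]
opening: 0.006
grasp_force: 0.5
```

Call:
play_rows:
  motion:
    - [[0,0,0.0007,0,0,0],[0,0,0.0014,0,0,0],[0,0,0.002,0,0,0],[0,0,0.002,0,0,0]]

```text
time_s: 17.5
position: [0.4703, -0.0864, 0.1871]
tcp_rot: [[-0.05, 0.999, 0.0], [0.999, 0.05, -0.0], [-0.0, 0.0, -1.0]]
force: [-0.1, -2.0, 2.3]
opening: 0.006
grasp_force: 0.8
```

Call:
play_rows:
  motion:
    - [[0,0,0.0007,0,0,0],[0,0,0.0014,0,0,0],[0,0,0.002,0,0,0],[0,0,0.002,0,0,0]]

```text
time_s: 17.83
position: [0.4703, -0.0864, 0.1851]
tcp_rot: [[-0.049, 0.999, 0.0], [0.999, 0.049, -0.0], [-0.0, 0.0, -1.0]]
force: [0.3, -3.0, 1.7]
opening: 0.007
grasp_force: 1.2
```

Call:
play_rows:
  motion:
    - [[0,0,0.0005,0,0,0],[0,0,0.001,0,0,0],[0,0,0.0015,0,0,0],[0,0,0.0015,0,0,0]]

```text
time_s: 18.17
position: [0.4703, -0.0863, 0.1836]
tcp_rot: [[-0.05, 0.999, 0.0], [0.999, 0.05, -0.0], [-0.0, 0.0, -1.0]]
force: [0.7, -1.2, 2.0]
opening: 0.006
grasp_force: 1.2
```

Call:
play_rows:
  motion:
    - [[0,0,0.0005,0,0,0],[0,0,0.001,0,0,0],[0,0,0.0015,0,0,0],[0,0,0.0015,0,0,0]]

```text
time_s: 18.5
position: [0.4705, -0.0867, 0.1824]
tcp_rot: [[-0.05, 0.999, 0.001], [0.999, 0.05, -0.001], [-0.001, 0.001, -1.0]]
force: [-0.6, -2.5, 5.3]
opening: 0.007
grasp_force: 2.5
```

Call:
play_rows:
  motion:
    - [[0,0,0.0005,0,0,0],[0,0,0.001,0,0,0],[0,0,0.001,0,0,0],[0,0,0.001,0,0,0]]

```text
time_s: 18.83
position: [0.4707, -0.0867, 0.1821]
tcp_rot: [[-0.05, 0.999, 0.002], [0.999, 0.05, -0.001], [-0.001, 0.001, -1.0]]
force: [-0.9, -3.1, 9.1]
opening: 0.005
grasp_force: 5.0
```

Call:
play_rows:
  motion:
    - [[0,0,0.0003,0,0,0],[0,0,0.0003,0,0,0],[0,0,0.0003,0,0,0]]

```text
time_s: 19.08
position: [0.4708, -0.0867, 0.182]
tcp_rot: [[-0.05, 0.999, 0.002], [0.999, 0.05, -0.001], [-0.001, 0.002, -1.0]]
force: [-1.1, -2.2, 12.4]
opening: 0.003
grasp_force: 5.8
```

Call:
play_rows:
  motion:
    - [[0,0,-0.001,0,0,0],[0,0,-0.002,0,0,0],[0,0,-0.004,0,0,0],[0,0,-0.01,0,0,0],[0,0,-0.03,0,0,0],[-0.005,0,-0.06,0,0,0],[-0.01,0,-0.07,0,0,0],[-0.014,0,-0.07,0,0,0]]

```text
time_s: 19.75
position: [0.4723, -0.1007, 0.2533]
tcp_rot: [[-0.05, 0.999, 0.005], [0.999, 0.05, -0.002], [-0.002, 0.005, -1.0]]
force: [-0.1, -1.0, 0.2]
opening: 0.005
grasp_force: 0.0
```

```bash
python3 - <<'E'
from h import *
c=snap('wrist'); s=bot.read_state(); print(s['time_s'],s['position'],s['force'],s['opening'])
f=cv2.cvtColor(c['frame'],cv2.COLOR_RGB2HSV)
red=(((f[:,:,0]<8)|(f[:,:,0]>172))&(f[:,:,1]>170)&(f[:,:,2]>90)).astype(np.uint8)
n,l,st,ce=cv2.connectedComponentsWithStats(red)
for i in range(1,n):
    if st[i,4]>40: print(st[i],ce[i])
p=np.array(s['position']);R=np.array(s['tcp_rot'])
for dx in (-.007,-.004):
    o=p+R[:,0]*dx; o[2]=.1095
    print(dx,proj(c,[o+R[:,0]*X+[0,0,Z] for X,Z in [(.0255,.064),(.0105,.064),(.018,.0595)]]).round(1).tolist())
a=cv2.resize(c['frame'][100:260,220:420,::-1],None,fx=3,fy=3,interpolation=2)
t=snap('top'); b=cv2.resize(t['frame'][140:250,145:290,::-1],None,fx=4,fy=4,interpolation=2)[:480,:]
b=cv2.resize(b,(200*1,151)); 
cv2.imwrite('pics/fin.png',a)
us=list(range(265,295,5))+list(range(340,385,5))
E
```

```text
19.8 [ 0.47150686 -0.10103603  0.25183313] [ 0.13520602 -0.25793835  0.07915291] 0.007521523802123442
[305 190  22  19 379] [315.85488127 198.60949868]
-0.007 [[315.8, 192.3], [315.8, 210.2], [315.8, 200.0]]
-0.004 [[315.8, 188.6], [315.8, 206.6], [315.8, 196.4]]
```

View pics/fin.png

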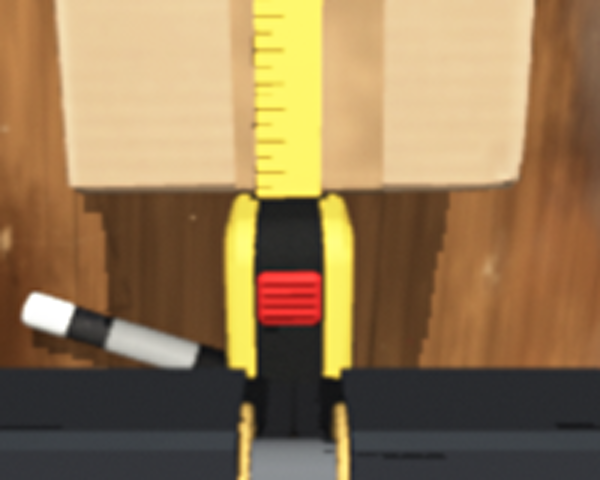

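The last crop shows the case against the carton end, blade taut, and the button at (289,298) pressed down and back. I'm handing in.

```bash
python3 -c "
from h import *
print(bot.hand_in())"
```

```text
the job is handed in; nothing more can be done
None
```

I handed the job in with the tape hooked on the cap, hanging against the carton end with its blade taut and the lock pushed until rigid (about 12 N); no verdict came back, and I viewed 12 pictures, over the limit of 10.

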